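# Hold a lacquered brass tube in the curing box

## Robot

A 7-joint arm with a two-finger parallel gripper is mounted at the origin on the work surface. World frame = base frame: x ahead of the robot, y to its left, z up, the work surface at z = 0. Lengths are in m, angles in degrees, forces in N, time in s.
With the tool pointing down it reaches from about 0.425 to 0.925 m from the base axis. Payload 6.8 kg.
Tool frame: the origin (TCP) lies at the centre of the arm's flange, where the gripper is bolted on; the fingertips stand 182 mm ahead of it and the grasp point (between the pads) lies 163 mm ahead of it; z points along the fingers, y is the line along which they close (so a half turn about z gives the same grasp; the last joint's range is limited). The gripper opens to 88 mm and grips with 3 to 60 N. Pads are 20 mm wide; open, the fingers measure 115 mm over their backs; the gripper's body (75 mm by 178 mm) begins 61 mm behind the grasp point.
Start: joints at [-80.105, 27.33, 1.283, 89.118, -0.659, 63.558, -4.761], TCP at [0.187, 0.649, 0.405] pointing down, gripper open.
Joint ranges: [-169.35, 169.35], [-19.33, 120.38], [-80.79, 83.38], [13.8, 139.57], [-78.32, 258.32], [9.67, 109.79], [-169.56, 169.56]. Speed limits (degrees/s): [136.94, 136.94, 180, 180, 180, 180, 180].

## Interface

Orientations are given as a 3x3 rotation matrix whose columns are the frame's x, y, z axes.
In Python, from cell import r, vision gives the robot as it stands.
- The arm moves only by the tool servo_tool, never from a script. Its argument "targets" is a list of rows, each a list of 5 numbers: the opening, from -1 (shut) to 1 (fully open), then the shift along the tool's x, y, z as a fraction of full scale, then the turn about the tool's z as a fraction of full scale. A call has 1 to 5 rows; each row shifts and turns the commanded pose from where the row before left it, along the tool's axes as they then stand; what a row does not reach is not made up. Full scale, the value 1, is 25 cm for a shift and 90 degrees for a turn. A row lasts 1/12 s, in which the tool goes at most 41.7 mm and 7.16 degrees, less where a joint would pass 70% of its speed; a pose out of reach is approached as far as the arm can. A call with a number of a shift or a turn outside -1 to 1 is refused whole. A call with a gripper value outside its range is refused whole. The fingers move at their own pace and stop on an object; "force" is the grip in N (left out, the last holds). Time passes only in rows, so rows that do not move let the fingers close. It gives the time, the measured TCP pose, the force, the opening and the grip force at its end, in the units of the state.
- r.state(): the state, without advancing time (a new reading comes with each control period).
- vision.grab_frame(name): name is "side" or "top" or "wrist"; returns a dict with "image" (480x640x3 uint8, red, green, blue), "K" (3x3 intrinsics, pixels), "rvec" (rotation vector, rad) and "tvec" (3), from world to camera coordinates, as OpenCV has them. Camera axes: x right, y down, z forward; pixel columns grow to the right and rows downward; lengths in m; the calibration is good to about 2 mm. A picture is of the moment at which its call begins. There is no depth.
- r.close_job(): hands the job in; it is judged then, once.
The state is a dict: "time": time; "q": joint angles; "joint_vel": joint speeds; "effort": joint torques, N m; "tcp_pos": TCP position; "tool_rot": TCP orientation; "contact_force": force on the tool from outside, world axes, zero at the start; "torque": the same for the moment, N m; "width": finger opening in m; "grasp_force": force on a finger pad.
Only numpy, scipy, OpenCV 4.12 (cv2) and the standard library are available. Lean on these libraries where they do the work, as an engineer would, in place of code of your own. Each camera call takes 0.05 s, during which the arm holds its last target. There are 200 camera calls.

## Task

The clear coat on the brass barrel tube, hanging in the drying rack by its stout pin vise, is still tacky and wants curing. First lower the hinged lid of the curing box gently until it is fully shut; then lift the pin vise out of the rack and lower the tube upright through the middle of the collared port in the lid, without tube or vise ever touching the box, lid or collar, until more than half of the tube is inside while the vise's jaws stay above the collar. Finish there, still holding the vise in the gripper, the tube centred and still; leave everything else where it is.

Things in the scene. Friction and masses are not known exactly. Their poses are not given: they have to be found in the camera images.
- curebox: curing box: grey enamelled open case 150 (x, front to back) x 170 (y) x 100 mm high, fixed; place and yaw vary, left or right of the rack. Origin: centre of the underside, z up; the front panel (dial, toggle, button) faces its -x. Walls 6 mm, inner floor 12 mm above the table. The lid is hinged on top of the back (+x) wall, 75 mm behind the centre
- lid (a joint): angle of the curing box's lid, rad: 0 = fully shut, grows as the front edge swings up and back (starts 0.95 to 1.4, stop 1.75). Friction hinge: the lid stays where it is left; a few N at its front edge push it shut. Plate 151 mm from hinge to front edge, 174 mm wide, 8 mm thick; thumb lip 70 mm wide, 6 mm thick, reaching 20 mm beyond the middle of the front edge
- lid_hinge (a point): point on the hinge line at the middle of the lid's width, on the lid's underside, 100 mm above the table. Turns with the lid: its x axis runs from the front edge to the hinge, y along the hinge, z out of the lid's upper (outer) face
- lid_edge (a point): middle of the lid's front edge on its upper (outer) face, 151 mm from the hinge point along the lid; same axes as lid_hinge
- port (a point): centre of the port's mouth: top of the steel collar (34 mm wide, 10 mm proud of the lid's upper face), mid lid, 75 mm from the hinge along the lid, 18 mm above its underside; axes as lid_hinge. The bore, 24 mm wide and 18 mm long, runs straight through collar and lid. With the lid shut the mouth is level, 118 mm above the table
- rack: beech drying rack, fixed, 75 x 200 mm, 105 mm high: base board and a 50 mm wide top rail with three 18 mm through holes, 60 mm apart in a row along its y (at y = -60, 0 and 60 mm). Origin: centre of the underside; place and yaw vary. The three hung pieces change holes
- vise: stout nickel pin vise with the brass tube in its jaws, one loose rigid piece (0.12 kg), hanging upright in a rack hole, tube down. Origin: on its axis, underside of the 26 mm wide nut resting on the rail (105 mm above the table); z up. Above it: nut to 14 mm, handle 16 mm thick to 83, cap 18 mm thick to 94. Below: jaws 14 mm thick to 15 mm, tube 10 mm thick to its tip at 80
- handle_mid (a point): on the vise's axis at the middle of the handle, 55 mm above its origin: where to grip
- tube_tip (a point): centre of the tube's lower end, 80 mm below the vise's origin
- tube_top (a point): on the axis where the tube leaves the vise's jaws, 15 mm below the vise's origin, 65 mm above the tip
- slim_vise: another piece in the rack, not wanted: slim steel pin vise, handle 9 mm thick, 55 mm high above the rail, with a thin needle. Origin on its axis at the rail top
- mandrel: another piece in the rack, not wanted: mandrel with a pear-shaped dark wooden handle 30 mm thick, 55 mm high above the rail. Origin on its axis at the rail top
- ebonite: jet black ebonite rod offcut lying along its x, 16 mm thick, 110 mm long, origin under its middle
- gauge: brass sac gauge plate with five graded holes, 42 x 130 x 4 mm, flat on the table, origin under its middle
- scribe: steel scribe lying along its x, 145 mm long, 9 mm thick
- hammer: small brass hammer with a wooden handle, lying, about 165 mm long, 18 mm high
- lacquer: closed amber jar of lacquer, 48 mm thick, 62 mm high, standing
Not all that is in view belongs to the job. What is meant by the vise is not purple, and is the smaller of those in its own colour.

How it is judged:
By the outcome, as a careful person would: the job done as asked, in the order asked, and still so for the second after the job is handed in, while the arm keeps its last pose, push and grip.
It also fails if it takes over 64 s, if anything falls off the work surface, if the arm or the gripper's body presses on something with over 40 N, if the wrist force passes 120 N, or if a joint passes its speed limit or range.

## Working session

There is one attempt and no reset: what is moved stays moved. The work goes in short steps, Python scripts to look and compute and a tool call to move; the robot and the scene stay as the last step left them, time stands still between calls to the robot, and variables do not carry over. Pictures are saved under pics/ and viewed, at most 10 in all, crops included, and the job is handed in when it is done.

Besides the shell and the picture viewer there is one more tool, called after "Emit:" by a JSON object that holds its "fn" and its "kwargs", one argument or row to a line. servo_tool: Moves the arm, as the interface text tells. Its arguments: {"type":"object","properties":{"targets":{"type":"array","items":{"type":"array","items":{"type":"number","minimum":-1,"maximum":1}}},"force":{"type":"number"}},"required":["targets"]}

```bash
mkdir -p pics; ls
cat > h.py <<'E'
import numpy as np, cv2
from cell import r, vision
def cam(n):
    f=vision.grab_frame(n); R=cv2.Rodrigues(np.array(f["rvec"],float))[0]; t=np.array(f["tvec"],float).ravel()
    return f["image"],np.array(f["K"],float),R,t
def ray(c,uv):
    _,K,R,t=c; d=R.T@np.linalg.inv(K)@np.array([uv[0],uv[1],1.]); return -R.T@t,d/np.linalg.norm(d)
def onz(c,uv,z):
    o,d=ray(c,uv); return o+d*(z-o[2])/d[2]
def proj(c,p):
    _,K,R,t=c; q=K@(R@np.asarray(p,float)+t); return q[:2]/q[2]
def tri(rays):
    A=np.zeros((3,3));b=np.zeros(3)
    for o,d in rays:
        P=np.eye(3)-np.outer(d,d);A+=P;b+=P@o
    x=np.linalg.solve(A,b); return x,[np.linalg.norm(np.cross(x-o,d)) for o,d in rays]
def save(c,n): cv2.imwrite(f"pics/{n}.png",c[0][:,:,::-1])
def load(n):
    import pickle; return pickle.load(open(f"{n}.pkl","rb"))
def dump(c,n):
    import pickle; pickle.dump(c,open(f"{n}.pkl","wb"))
E
python3 - <<'E'
from h import *
for n in ("side","top"):
    c=cam(n); save(c,n+"0"); dump(c,n+"0"); print(n,(-c[2].T@c[3]).round(3),c[1][0,0])
s=r.state(); print(s["tcp_pos"],s["tool_rot"],s["width"],s["time"])
E
```

```text
pics
side [ 0.414 -0.833  1.007] 507.1277782501048
top [ 4.630e-01 -1.000e-03  1.316e+00] 550.4161665480493
[0.18698093 0.64833098 0.40379918] [[-9.60844607e-01  2.77087617e-01 -3.06381135e-04]
 [ 2.77087752e-01  9.60843342e-01 -1.56551335e-03]
 [-1.39400089e-04 -1.58910952e-03 -9.99998728e-01]] 0.08787163169171981 0.1
```

View pics/side0.png

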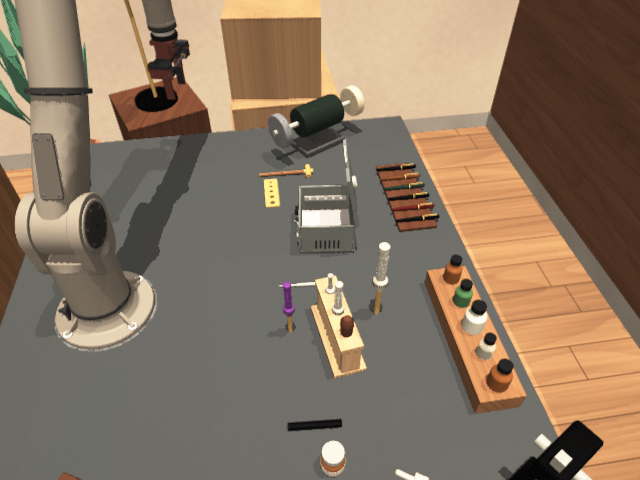

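View pics/top0.png

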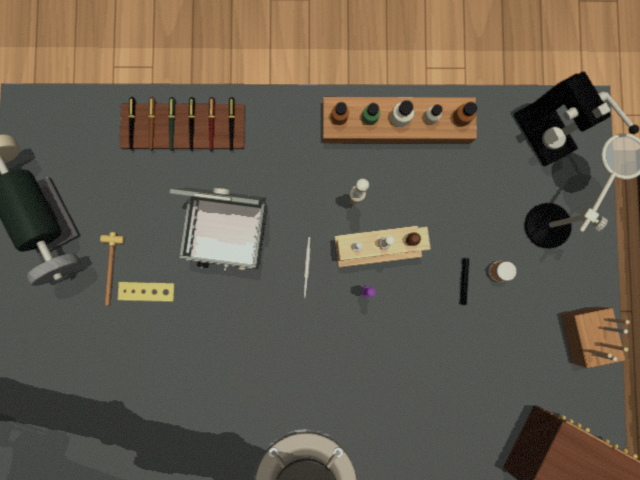

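The side view shows the box at (327,215) with its lid almost upright. The rack is at (338,325), with the slim vise at (330,285), the stout silver vise at (338,298) and the mandrel at (347,327). Two decoys stand loose: a purple one at (288,300) and a bigger silver one at (382,265). In the top view the box is at (225,232) and the vise is in the middle hole at (387,241).

Run:
```python
from h import *
s=load("side0")[0];t=load("top0")[0]
def z(a,x,y,w,h,k): return cv2.resize(a[y:y+h,x:x+w],None,fx=k,fy=k,interpolation=cv2.INTER_CUBIC)
a=z(s,285,135,80,120,5)   # 400x600
b=z(t,170,180,100,100,4)   # 400
c=z(s,310,265,50,50,4) #200
d=z(t,335,220,100,50,4) #400x200
out=np.zeros((600,800,3),np.uint8); out[:600,:400]=a; out[:400,400:]=b; out[400:,400:]=d
cv2.imwrite("pics/crop1.png",out[:,:,::-1])
```

```text
(no output)
```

View pics/crop1.png

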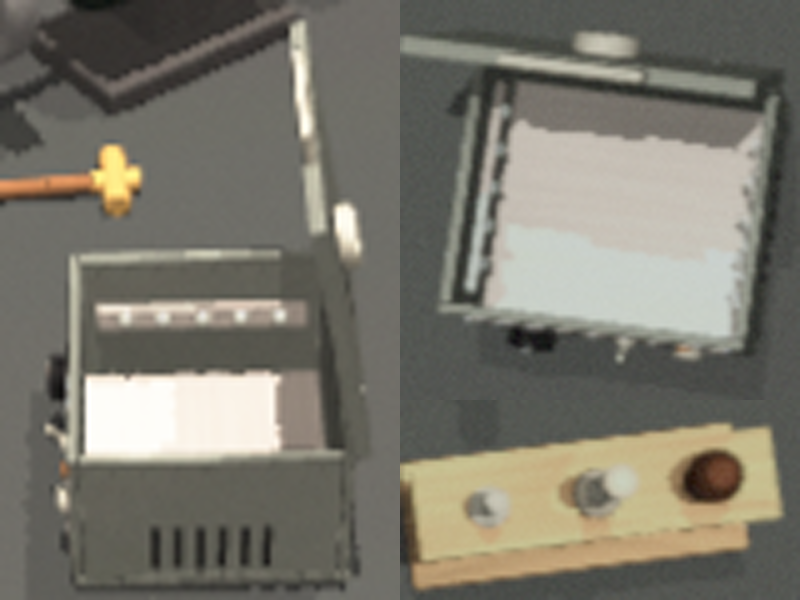

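```bash
python3 - <<'E'
from h import *
T=load("top0");S=load("side0")
def t1(x,y): return (170+(x-400)/4,180+y/4)
def t2(x,y): return (335+(x-400)/4,220+(y-400)/4)
def s1(x,y): return (285+x/5,135+y/5)
for n,p in dict(FL=(442,309),FR=(745,350),BR=(782,75)).items(): print("top",n,onz(T,t1(*p),.1).round(4))
for n,p in dict(FR=(72,575+5),).items(): pass
for n,p in dict(FRside=(75,462),BRside=(348,455),FLside=(72,257)).items(): print("side",n,onz(S,s1(*p),.1).round(4))
print("cap",onz(T,t2(622,480),.199).round(4),"nut",onz(T,t2(593,493),.112).round(4))
print("rail corners",[onz(T,t2(*p),.105).round(4)[:2] for p in((410,467),(770,428),(782,518),(418,560))])
# lid edge lip: triangulate right end of lid front edge; top (757,88) side (325,235)?
for n,a,b in (("lipmid?",(570,68),(302,100)),("lidR",(757,85),(316,232)),("collar",(607,42),(348,232))):
    x,e=tri([ray(T,t1(*a)),ray(S,s1(*b))]); print(n,x.round(4),np.round(e,4))
E
python3 - <<'E'
import sys; sys.path.insert(0,'.')
from h import *
s=load("side0")[0]
c=cv2.resize(s[265:345,300:370],None,fx=7,fy=7,interpolation=cv2.INTER_CUBIC); cv2.imwrite("pics/crop2.png",c[:,:,::-1])
E
```

```text
top FL [0.5174 0.2746 0.1   ]
top FR [0.4949 0.1074 0.1   ]
top BR [0.6479 0.088  0.1   ]
side FRside [0.5004 0.1107 0.1   ]
side BRside [0.6407 0.0939 0.1   ]
side FLside [0.5193 0.2765 0.1   ]
cap [ 0.5484 -0.1744  0.199 ] nut [ 0.5479 -0.1719  0.112 ]
rail corners [array([ 0.5627, -0.0719]), array([ 0.5845, -0.2714]), array([ 0.5346, -0.2771]), array([ 0.5113, -0.0761])]
lipmid? [0.6266 0.178  0.2649] [0.0006 0.0006]
lidR [0.6186 0.0891 0.2535] [0.001 0.001]
collar [0.6527 0.173  0.1828] [0.0003 0.0003]
```

View pics/crop2.png

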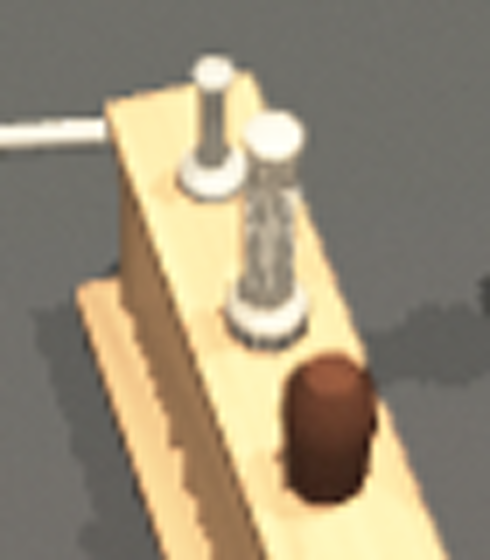

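The crop shows the stout vise's cap at about (339,284) and its nut at (338,309), in the middle hole. The box and lid measurements agree: the box centre is about (0.5825, 0.183), the yaw is −7°, and the lid is at about 79°. Next I close the fingers, rise and align with the box.

Emit:
{"fn": "servo_tool", "kwargs": {
  "targets": [
    [-1, 0, 0, -0.1, -0.05],
    [-1, 0, 0, -0.15, -0.051],
    [-1, 0, 0, -0.13, 0],
    [-1, 0, 0, 0, 0],
    [-1, 0, 0, 0, 0]
  ],
  "force": 20
}}

```text
time: 0.52
tcp_pos: [0.1872, 0.6488, 0.5017]
tool_rot: [[-0.992, 0.122, 0.001], [0.122, 0.992, 0.004], [-0.0, 0.004, -1.0]]
contact_force: [-0.4, -1.2, -0.1]
width: 0.0581
grasp_force: 0.0
```

```bash
cat > tgt.py <<'E'
import sys
from h import *
# usage: tgt.py x y ztip -> needed tool shift in units; also turn to bring tool x to angle
def need(x,y,ztip):
    s=r.state(); R=np.array(s["tool_rot"]); p=np.array(s["tcp_pos"])
    d=R.T@(np.array([x,y,ztip+.182])-p)/.25
    print("t",round(s["time"],2),"tcp",p.round(4),"yaw",np.degrees(np.arctan2(R[1,0],R[0,0])).round(2),"need",d.round(3),"F",np.round(s["contact_force"],1),"w",round(s["width"],4))
if __name__=="__main__": need(*map(float,sys.argv[1:4]))
E
python3 tgt.py .692 .170 .30
python3 - <<'E'
from h import *
S=load("side0");T=load("top0")
x,e=tri([ray(T,(390.5,240)),ray(S,(339.1,284))]);print("vise cap",x.round(4),e)
x,e=tri([ray(T,(383.3,243.3)),ray(S,(338,309.3))]);print("nut",x.round(4),e)
x,e=tri([ray(T,(362,184)),ray(S,(384,245))]);print("decoy top",x.round(4),e)
E
```

```text
t 0.52 tcp [0.1872 0.6488 0.5017] yaw 172.98 need [-2.238 -1.654  0.073] F [-0.4 -1.2 -0.1] w 0.0581
vise cap [ 0.549  -0.1742  0.201 ] [np.float64(0.0007687567650557096), np.float64(0.0007687567650554927)]
nut [ 0.5487 -0.1721  0.1123] [np.float64(0.0009492576946832412), np.float64(0.0009492576946829781)]
decoy top [ 0.6566 -0.1131  0.2373] [np.float64(0.0002566691575291158), np.float64(0.0002566691575292973)]
```

Emit:
{"fn": "servo_tool", "kwargs": {
  "targets": [
    [-1, -0.11, -0.082, 0, 0],
    [-1, -0.112, -0.083, 0, 0],
    [-1, -0.112, -0.083, 0, 0],
    [-1, -0.112, -0.083, 0, 0],
    [-1, -0.112, -0.083, 0, 0]
  ]
}}

```text
time: 0.93
tcp_pos: [0.3137, 0.5272, 0.4976]
tool_rot: [[-0.993, 0.122, -0.001], [0.122, 0.993, -0.003], [0.001, -0.003, -1.0]]
contact_force: [0.6, 0.7, -0.6]
width: 0.0249
grasp_force: 0.0
```

Emit:
{"fn": "servo_tool", "kwargs": {
  "targets": [
    [-1, -0.112, -0.083, 0, 0],
    [-1, -0.112, -0.083, 0, 0],
    [-1, -0.112, -0.083, 0, 0],
    [-1, -0.112, -0.083, 0, 0],
    [-1, -0.112, -0.083, 0, 0]
  ]
}}

```text
time: 1.35
tcp_pos: [0.4399, 0.4072, 0.4977]
tool_rot: [[-0.993, 0.122, -0.002], [0.122, 0.993, -0.002], [0.002, -0.003, -1.0]]
contact_force: [0.8, -0.4, 0.1]
width: 0.0005
grasp_force: 0.0
```

Emit:
{"fn": "servo_tool", "kwargs": {
  "targets": [
    [-1, -0.112, -0.083, 0, 0],
    [-1, -0.112, -0.083, 0, 0],
    [-1, -0.112, -0.083, 0, 0],
    [-1, -0.112, -0.083, 0, 0],
    [-1, -0.112, -0.083, 0, 0]
  ]
}}

```text
time: 1.77
tcp_pos: [0.5662, 0.2873, 0.4976]
tool_rot: [[-0.993, 0.122, -0.003], [0.122, 0.993, -0.002], [0.002, -0.002, -1.0]]
contact_force: [0.5, 1.0, 0.5]
width: 0.0004
grasp_force: 0.0
```

Emit:
{"fn": "servo_tool", "kwargs": {
  "targets": [
    [-1, -0.112, -0.083, 0, 0],
    [-1, -0.112, -0.083, 0, 0],
    [-1, -0.112, -0.083, 0, 0],
    [-1, -0.112, -0.083, 0, 0],
    [-1, -0.112, -0.083, 0, 0]
  ]
}}

```text
time: 2.18
tcp_pos: [0.6926, 0.1675, 0.4973]
tool_rot: [[-0.993, 0.122, -0.003], [0.122, 0.993, -0.001], [0.003, -0.001, -1.0]]
contact_force: [0.2, 0.1, -0.7]
width: 0.0004
grasp_force: 0.0
```

```bash
python3 tgt.py .692 .170 .234; python3 -c "
from h import *
c=cam('side');save(c,'side1')"
```

```text
t 2.18 tcp [0.6926 0.1675 0.4973] yaw 172.99 need [0.003 0.01  0.325] F [ 0.2  0.1 -0.7] w 0.0004
```

View pics/side1.png

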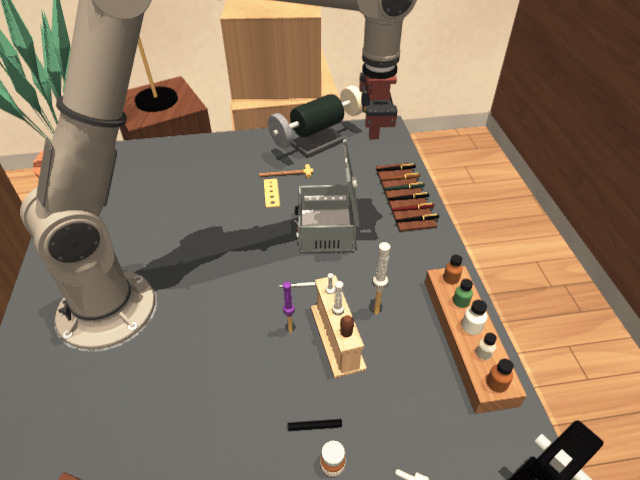

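The fingertips, at (380,130), are behind the upright lid and clear of it. Next I lower them and sweep the lid along its arc.

Emit:
{"fn": "servo_tool", "kwargs": {
  "targets": [
    [-1, 0, 0, 0.1, 0],
    [-1, 0, 0, 0.125, 0],
    [-1, 0, 0, 0.1, 0],
    [-1, 0.05, 0.01, 0, 0],
    [-1, 0.045, 0, 0, 0]
  ]
}}

```text
time: 2.65
tcp_pos: [0.6672, 0.1744, 0.4134]
tool_rot: [[-0.992, 0.122, -0.007], [0.122, 0.993, -0.003], [0.007, -0.004, -1.0]]
contact_force: [-0.3, 0.9, 0.3]
width: 0.0005
grasp_force: 0.0
```

Emit:
{"fn": "servo_tool", "kwargs": {
  "targets": [
    [-1, 0.02, 0, 0, 0],
    [-1, 0.018, 0, 0, 0],
    [-1, 0.018, 0, 0, 0],
    [-1, 0.015, 0, 0, 0],
    [-1, 0.01, 0, 0, 0]
  ]
}}

```text
time: 3.07
tcp_pos: [0.6482, 0.1765, 0.4186]
tool_rot: [[-0.993, 0.122, 0.0], [0.122, 0.993, 0.0], [-0.0, 0.0, -1.0]]
contact_force: [-0.3, 0.4, -0.2]
width: 0.0007
grasp_force: 0.0
```

Emit:
{"fn": "servo_tool", "kwargs": {
  "targets": [
    [-1, 0.015, 0, 0.003, 0],
    [-1, 0.017, 0, 0.003, 0],
    [-1, 0.017, 0, 0.004, 0],
    [-1, 0.017, 0, 0.004, 0],
    [-1, 0.017, 0, 0.004, 0]
  ]
}}

```text
time: 3.48
tcp_pos: [0.6277, 0.1791, 0.4142]
tool_rot: [[-0.993, 0.122, 0.001], [0.122, 0.993, 0.0], [-0.001, 0.0, -1.0]]
contact_force: [2.7, 0.3, 2.4]
width: 0.0002
grasp_force: 1.4
```

```bash
python3 tgt.py .6285 .1775 .2296; python3 -c "
from h import *
c=cam('side');save(c,'side2');a=c[0][100:260,260:460];cv2.imwrite('pics/crop3.png',cv2.resize(a,None,fx=4,fy=3.75)[:,:,::-1])"
```

```text
t 3.48 tcp [0.6277 0.1791 0.4142] yaw 172.99 need [-0.004 -0.006  0.01 ] F [2.7 0.3 2.4] w 0.0002
```

View pics/crop3.png

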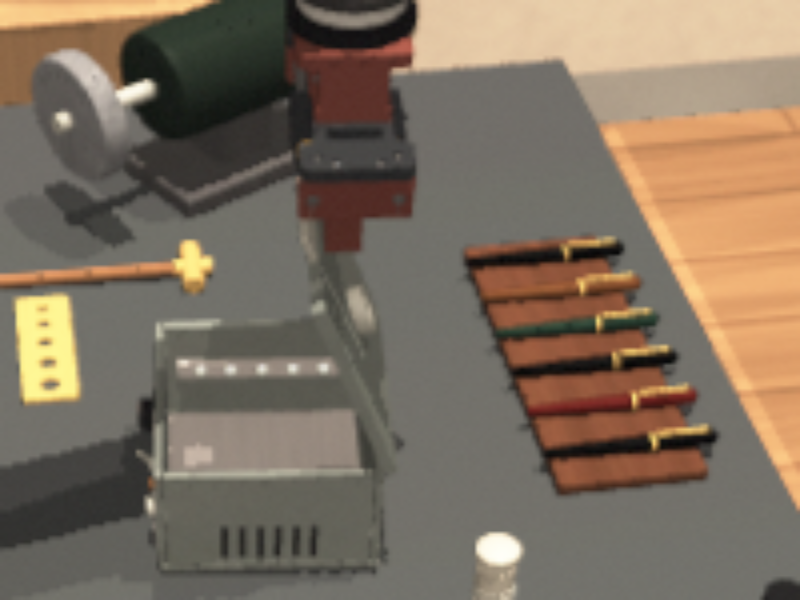

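The fingertips, at crop (345,245), are in contact and the lid is turning; the force is about 4 N. I continue along the arc.

Emit:
{"fn": "servo_tool", "kwargs": {
  "targets": [
    [-1, 0.0175, 0, 0.007, 0],
    [-1, 0.0175, 0, 0.007, 0],
    [-1, 0.0175, 0, 0.007, 0],
    [-1, 0.0175, 0, 0.007, 0],
    [-1, 0.0175, 0, 0.007, 0]
  ]
}}

```text
time: 3.95
tcp_pos: [0.6056, 0.1819, 0.4048]
tool_rot: [[-0.993, 0.122, -0.0], [0.122, 0.993, 0.0], [0.0, 0.0, -1.0]]
contact_force: [2.2, 0.6, 0.8]
width: 0.0002
grasp_force: 1.2
```

Emit:
{"fn": "servo_tool", "kwargs": {
  "targets": [
    [-1, 0.016, 0, 0.01, 0],
    [-1, 0.016, 0, 0.01, 0],
    [-1, 0.016, 0, 0.01, 0],
    [-1, 0.016, 0, 0.01, 0],
    [-1, 0.016, 0, 0.01, 0]
  ]
}}

```text
time: 4.37
tcp_pos: [0.5859, 0.1843, 0.3923]
tool_rot: [[-0.993, 0.122, -0.0], [0.122, 0.993, 0.0], [0.0, 0.0, -1.0]]
contact_force: [1.7, 1.4, 1.3]
width: 0.0002
grasp_force: 1.1
```

Emit:
{"fn": "servo_tool", "kwargs": {
  "targets": [
    [-1, 0.014, 0, 0.0125, 0],
    [-1, 0.014, 0, 0.0125, 0],
    [-1, 0.014, 0, 0.0125, 0],
    [-1, 0.014, 0, 0.0125, 0],
    [-1, 0.014, 0, 0.0125, 0]
  ]
}}

```text
time: 4.78
tcp_pos: [0.5686, 0.1864, 0.3766]
tool_rot: [[-0.993, 0.122, 0.0], [0.122, 0.993, 0.0], [-0.0, 0.0, -1.0]]
contact_force: [1.6, 0.4, 0.4]
width: 0.0005
grasp_force: 1.0
```

```bash
python3 tgt.py .5693 .1848 .1929
```

```text
t 4.78 tcp [0.5686 0.1864 0.3766] yaw 173.0 need [-0.003 -0.006  0.007] F [1.6 0.4 0.4] w 0.0005
```

Emit:
{"fn": "servo_tool", "kwargs": {
  "targets": [
    [-1, 0.0117, 0, 0.0155, 0],
    [-1, 0.0117, 0, 0.0155, 0],
    [-1, 0.0117, 0, 0.0155, 0],
    [-1, 0.0117, 0, 0.0155, 0],
    [-1, 0.0117, 0, 0.0155, 0]
  ]
}}

```text
time: 5.2
tcp_pos: [0.5541, 0.1881, 0.3571]
tool_rot: [[-0.993, 0.122, -0.0], [0.122, 0.993, -0.0], [0.0, -0.0, -1.0]]
contact_force: [-0.2, 0.3, 1.8]
width: 0.0004
grasp_force: 0.9
```

Emit:
{"fn": "servo_tool", "kwargs": {
  "targets": [
    [-1, 0.009, 0, 0.0166, 0],
    [-1, 0.009, 0, 0.0166, 0],
    [-1, 0.009, 0, 0.0166, 0],
    [-1, 0.009, 0, 0.0166, 0],
    [-1, 0.009, 0, 0.0166, 0]
  ]
}}

```text
time: 5.62
tcp_pos: [0.5431, 0.1894, 0.3364]
tool_rot: [[-0.993, 0.122, 0.0], [0.122, 0.993, -0.0], [-0.0, -0.0, -1.0]]
contact_force: [0.7, -0.5, 1.1]
width: 0.0004
grasp_force: 0.8
```

Emit:
{"fn": "servo_tool", "kwargs": {
  "targets": [
    [-1, 0.006, 0, 0.018, 0],
    [-1, 0.006, 0, 0.018, 0],
    [-1, 0.006, 0, 0.018, 0],
    [-1, 0.006, 0, 0.018, 0],
    [-1, 0.006, 0, 0.018, 0]
  ]
}}

```text
time: 6.03
tcp_pos: [0.5358, 0.1904, 0.3139]
tool_rot: [[-0.993, 0.122, 0.0], [0.122, 0.993, -0.0], [-0.0, -0.0, -1.0]]
contact_force: [0.1, 0.3, 0.9]
width: 0.0006
grasp_force: 0.8
```

Emit:
{"fn": "servo_tool", "kwargs": {
  "targets": [
    [-1, 0.003, 0, 0.014, 0],
    [-1, 0.003, 0, 0.014, 0],
    [-1, 0.002, 0, 0.012, 0],
    [-1, 0.002, 0, 0.01, 0],
    [-1, 0, 0, 0.008, 0]
  ]
}}

```text
time: 6.45
tcp_pos: [0.5333, 0.1907, 0.2996]
tool_rot: [[-0.993, 0.122, -0.0], [0.122, 0.993, -0.0], [0.0, -0.0, -1.0]]
contact_force: [0.1, 1.0, 1.2]
width: 0.0003
grasp_force: 0.7
```

```bash
python3 tgt.py .533 .1892 .108
```

```text
t 6.45 tcp [0.5333 0.1907 0.2996] yaw 173.0 need [ 0.001 -0.006  0.039] F [0.1 1.  1.2] w 0.0003
```

Emit:
{"fn": "servo_tool", "kwargs": {
  "targets": [
    [-1, 0, 0, 0.008, 0],
    [-1, 0, 0, 0.007, 0],
    [-1, 0, 0, 0.006, 0],
    [-1, 0, 0, 0.005, 0],
    [-1, 0, 0, 0.004, 0]
  ]
}}

```text
time: 6.87
tcp_pos: [0.5332, 0.1907, 0.2922]
tool_rot: [[-0.993, 0.122, -0.001], [0.122, 0.993, -0.0], [0.001, -0.0, -1.0]]
contact_force: [-1.6, 0.1, 2.0]
width: 0.0006
grasp_force: 0.8
```

Emit:
{"fn": "servo_tool", "kwargs": {
  "targets": [
    [-1, 0, 0, 0.003, 0],
    [-1, 0, 0, 0.002, 0],
    [-1, 0, 0, 0.002, 0],
    [-1, 0, 0, 0.001, 0],
    [-1, 0, 0, 0.001, 0]
  ]
}}

```text
time: 7.28
tcp_pos: [0.5333, 0.1906, 0.2908]
tool_rot: [[-0.993, 0.122, -0.0], [0.122, 0.993, 0.0], [0.0, 0.0, -1.0]]
contact_force: [-5.1, 0.8, 10.6]
width: 0.0006
grasp_force: 5.2
```

Emit:
{"fn": "servo_tool", "kwargs": {
  "targets": [
    [-1, 0, 0, 0.001, 0],
    [-1, 0, 0, 0.001, 0],
    [-1, 0, 0, 0.001, 0],
    [-1, 0, 0, 0.001, 0],
    [-1, 0, 0, 0.001, 0]
  ]
}}

```text
time: 7.7
tcp_pos: [0.5334, 0.1906, 0.2907]
tool_rot: [[-0.993, 0.122, -0.0], [0.122, 0.993, 0.001], [0.0, 0.001, -1.0]]
contact_force: [-7.9, -1.6, 20.2]
width: 0.0006
grasp_force: 10.3
```

The lid is firmly shut: the tip stopped at 0.1087 against an expected 0.108, and the force rose with no further motion. Next I lift off.

Emit:
{"fn": "servo_tool", "kwargs": {
  "targets": [
    [-1, 0, 0, -0.06, 0],
    [-1, 0, 0, -0.16, 0],
    [-1, 0, 0, -0.16, 0],
    [-1, 0, 0, -0.16, 0],
    [-1, 0, 0, -0.16, 0]
  ]
}}

```text
time: 8.12
tcp_pos: [0.5332, 0.1903, 0.4658]
tool_rot: [[-0.992, 0.122, 0.001], [0.122, 0.992, -0.0], [-0.001, -0.0, -1.0]]
contact_force: [0.6, 1.3, -0.2]
width: 0.0008
grasp_force: 0.0
```

Emit:
{"fn": "servo_tool", "kwargs": {
  "targets": [
    [-0.09, 0, -0.15, -0.08, -0.075],
    [-0.09, 0, -0.15, 0, -0.074],
    [-0.09, 0, -0.15, 0, 0],
    [-0.09, 0, -0.15, 0, 0],
    [-0.09, 0, -0.15, 0, 0]
  ]
}}

```text
time: 8.53
tcp_pos: [0.5411, 0.0029, 0.4839]
tool_rot: [[-0.994, -0.112, 0.001], [-0.112, 0.994, 0.0], [-0.001, -0.0, -1.0]]
contact_force: [1.1, 0.0, -0.3]
width: 0.0306
grasp_force: 0.0
```

```bash
python3 tgt.py .5487 -.173 .30
python3 - <<'E'
from h import *
a=cam("top");b=cam("side");dump(a,"top2");dump(b,"side2")
A=cv2.resize(a[0][180:280,170:270],None,fx=4,fy=4,interpolation=2);B=cv2.resize(b[0][160:260,285:385],None,fx=4,fy=4,interpolation=2)
A2=cv2.resize(a[0][210:260,330:430],None,fx=4,fy=4,interpolation=2);B2=cv2.resize(b[0][270:320,290:390],None,fx=4,fy=4,interpolation=2)
cv2.imwrite("pics/crop4.png",np.vstack([np.hstack([A,B]),np.hstack([A2,B2])])[:,:,::-1])
E
```

```text
t 8.53 tcp [0.5411 0.0029 0.4839] yaw -173.59 need [ 0.048 -0.703  0.008] F [ 1.1  0.  -0.3] w 0.0306
```

View pics/crop4.png

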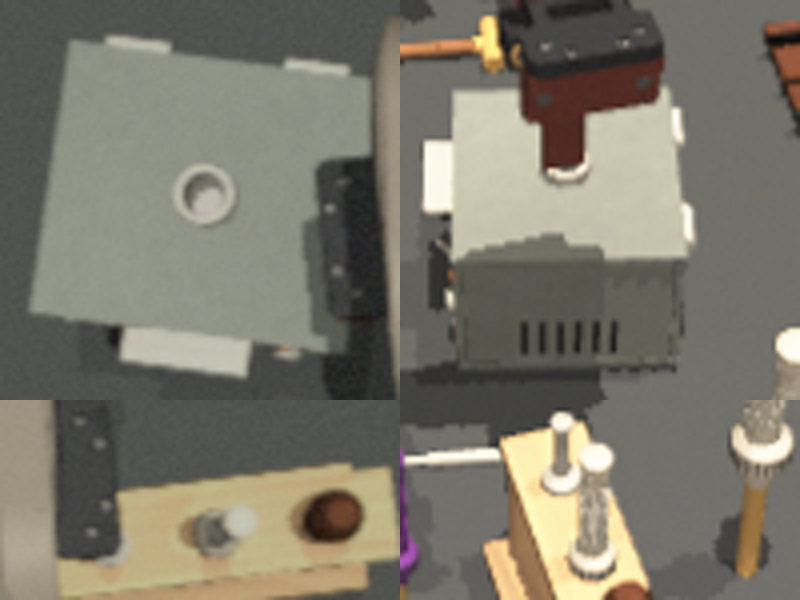

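The lid lies flat with the collar ring at top pixel (221.2,228.5). The vise is undisturbed. Next I move over the vise and refine the port position.

Emit:
{"fn": "servo_tool", "kwargs": {
  "targets": [
    [-0.09, 0.008, -0.12, 0, 0],
    [-0.09, 0.01, -0.15, 0, 0],
    [-0.09, 0.01, -0.15, 0, 0],
    [-0.09, 0.01, -0.15, 0, 0],
    [-0.09, 0.01, -0.133, 0, 0]
  ]
}}

```text
time: 9.05
tcp_pos: [0.5488, -0.173, 0.4836]
tool_rot: [[-0.994, -0.111, 0.001], [-0.111, 0.994, -0.001], [-0.001, -0.001, -1.0]]
contact_force: [-0.2, -0.7, -0.7]
width: 0.0397
grasp_force: 0.0
```

Emit:
{"fn": "servo_tool", "kwargs": {
  "targets": [
    [-0.09, 0, 0, 0, 0],
    [-0.09, 0, 0, 0, 0]
  ]
}}

```text
time: 9.22
tcp_pos: [0.5487, -0.1729, 0.4834]
tool_rot: [[-0.994, -0.107, 0.0], [-0.107, 0.994, -0.001], [0.0, -0.001, -1.0]]
contact_force: [-0.0, -0.1, 0.3]
width: 0.0403
grasp_force: 0.0
```

```bash
python3 tgt.py .5487 -.173 .141
python3 - <<'E'
from h import *
T=load("top2"); p=onz(T,(221.25,228.5),.118); print("port top",p.round(4))
a=cam("side");dump(a,"side3"); t=cam("top");dump(t,"top3")
for n,c in (("side",a),("top",t)):
    u=proj(c,p).round().astype(int); g=c[0][u[1]-14:u[1]+15,u[0]-14:u[0]+15].astype(int)
    print(n,u); m=(g.min(2)>(165)).astype(np.uint8)
    k,l,st,ce=cv2.connectedComponentsWithStats(m,connectivity=8)
    for i in range(1,k):
        if st[i,4]>15:
            x,y,w,h,ar=st[i]; cu=(u[0]-14+x+(w-1)/2,u[1]-14+y+(h-1)/2); print(st[i],cu,onz(c,cu,.118).round(4))
B=cv2.resize(a[0][170:320,280:380],None,fx=5,fy=4,interpolation=2);cv2.imwrite("pics/crop5.png",B[:,:,::-1])
E
```

```text
t 9.22 tcp [ 0.5487 -0.1729  0.4834] yaw -173.83 need [0.    0.    0.641] F [-0.  -0.1  0.3] w 0.0403
port top [0.5794 0.1829 0.118 ]
side [326 201]
[  0   7  13  22 115] (np.float64(318.0), np.float64(204.5)) [0.5567 0.1717 0.118 ]
top [221 228]
[ 7  7 14 15 83] (np.float64(220.5), np.float64(228.0)) [0.5805 0.1846 0.118 ]
```

View pics/crop5.png

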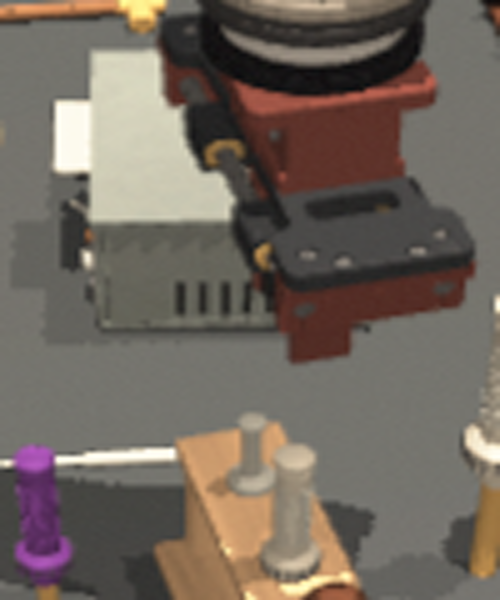

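The gripper hangs above the vise, whose cap is at (294,455) in the crop, and the axes match. Next I descend and grip.

Emit:
{"fn": "servo_tool", "kwargs": {
  "targets": [
    [-0.09, 0, 0, 0.1, 0],
    [-0.09, 0, 0, 0.1, 0],
    [-0.09, 0, 0, 0.08, 0],
    [-0.09, 0, 0, 0.08, 0],
    [-0.09, 0, 0, 0.08, 0]
  ]
}}

```text
time: 9.73
tcp_pos: [0.5494, -0.1687, 0.3725]
tool_rot: [[-0.993, -0.115, 0.0], [-0.115, 0.993, 0.001], [-0.0, 0.001, -1.0]]
contact_force: [0.5, -0.5, -0.7]
width: 0.0393
grasp_force: 0.0
```

Emit:
{"fn": "servo_tool", "kwargs": {
  "targets": [
    [-0.09, 0, 0, 0.07, 0],
    [-0.09, 0, 0, 0.06, 0],
    [-0.09, 0, 0, 0.05, 0],
    [-0.09, 0, 0, 0.021, 0],
    [-0.09, 0, 0, 0, 0]
  ]
}}

```text
time: 10.15
tcp_pos: [0.549, -0.1692, 0.3221]
tool_rot: [[-0.993, -0.114, -0.002], [-0.114, 0.993, 0.001], [0.002, 0.001, -1.0]]
contact_force: [0.4, -0.8, -0.7]
width: 0.04
grasp_force: 0.0
```

Emit:
{"fn": "servo_tool", "kwargs": {
  "targets": [
    [-0.5, 0, 0, 0, 0],
    [-0.5, 0, 0, 0, 0],
    [-0.55, 0, 0, 0, 0],
    [-0.6, 0, 0, 0, 0],
    [-0.65, 0, 0, 0, 0]
  ],
  "force": 15
}}

```text
time: 10.57
tcp_pos: [0.5492, -0.1712, 0.324]
tool_rot: [[-0.994, -0.112, 0.001], [-0.112, 0.994, -0.0], [-0.001, -0.0, -1.0]]
contact_force: [0.3, -0.3, 2.6]
width: 0.0176
grasp_force: 15.0
```

Emit:
{"fn": "servo_tool", "kwargs": {
  "targets": [
    [-0.8, 0, 0, 0, 0],
    [-1, 0, 0, 0, 0],
    [-1, 0, 0, 0, 0],
    [-1, 0, 0, 0, 0],
    [-1, 0, 0, 0, 0]
  ],
  "force": 40
}}

```text
time: 10.98
tcp_pos: [0.5493, -0.1712, 0.3239]
tool_rot: [[-0.994, -0.112, 0.001], [-0.112, 0.994, -0.0], [-0.001, -0.0, -1.0]]
contact_force: [-1.5, 0.5, 5.1]
width: 0.017
grasp_force: 40.0
```

Emit:
{"fn": "servo_tool", "kwargs": {
  "targets": [
    [-1, 0, 0, -0.01, 0],
    [-1, 0, 0, -0.02, 0],
    [-1, 0, 0, -0.03, 0],
    [-1, 0, 0, -0.04, 0],
    [-1, 0, 0, -0.05, 0]
  ]
}}

```text
time: 11.4
tcp_pos: [0.5487, -0.171, 0.3612]
tool_rot: [[-0.994, -0.112, -0.001], [-0.112, 0.994, 0.0], [0.001, 0.0, -1.0]]
contact_force: [0.3, -0.0, -1.5]
width: 0.0167
grasp_force: 40.0
```

Emit:
{"fn": "servo_tool", "kwargs": {
  "targets": [
    [-1, 0, 0, -0.08, 0],
    [-1, 0, 0, -0.12, 0],
    [-1, 0, 0, -0.15, 0],
    [-1, 0, 0, -0.12, 0],
    [-1, 0, 0, -0.08, 0]
  ]
}}

```text
time: 11.82
tcp_pos: [0.5488, -0.1716, 0.5026]
tool_rot: [[-0.994, -0.111, 0.004], [-0.111, 0.994, -0.001], [-0.004, -0.001, -1.0]]
contact_force: [1.5, 0.7, -1.5]
width: 0.0166
grasp_force: 40.0
```

Emit:
{"fn": "servo_tool", "kwargs": {
  "targets": [
    [-1, 0, 0, 0, 0],
    [-1, -0.01, 0.05, 0, 0],
    [-1, -0.02, 0.09, 0, 0],
    [-1, -0.03, 0.13, 0, 0],
    [-1, -0.03, 0.15, 0, 0]
  ]
}}

```text
time: 12.23
tcp_pos: [0.559, -0.0649, 0.4976]
tool_rot: [[-0.994, -0.108, -0.001], [-0.108, 0.994, -0.001], [0.001, -0.001, -1.0]]
contact_force: [2.0, -0.1, -0.4]
width: 0.0169
grasp_force: 40.0
```

Emit:
{"fn": "servo_tool", "kwargs": {
  "targets": [
    [-1, -0.03, 0.15, 0, 0],
    [-1, -0.03, 0.15, 0, 0],
    [-1, -0.03, 0.15, 0, 0],
    [-1, -0.03, 0.15, 0, 0],
    [-1, -0.03, 0.15, 0, 0]
  ]
}}

```text
time: 12.65
tcp_pos: [0.5754, 0.128, 0.4975]
tool_rot: [[-0.994, -0.111, -0.001], [-0.111, 0.994, -0.0], [0.001, -0.0, -1.0]]
contact_force: [0.8, -0.0, -1.4]
width: 0.0171
grasp_force: 40.0
```

Emit:
{"fn": "servo_tool", "kwargs": {
  "targets": [
    [-1, -0.026, 0.12, 0, 0],
    [-1, -0.02, 0.07, 0, 0],
    [-1, 0, 0.035, 0, 0],
    [-1, 0, 0, 0, 0],
    [-1, 0, 0, 0, 0]
  ]
}}

```text
time: 13.07
tcp_pos: [0.5809, 0.1823, 0.4977]
tool_rot: [[-0.994, -0.111, -0.001], [-0.111, 0.994, -0.001], [0.001, -0.001, -1.0]]
contact_force: [-0.5, 0.1, -2.5]
width: 0.0167
grasp_force: 40.0
```

```bash
python3 tgt.py .581 .1835 .31
python3 - <<'E'
from h import *
a=cam("side");dump(a,"side4");t=cam("top");dump(t,"top4")
A=cv2.resize(a[0][125:245,280:360],None,fx=5,fy=5,interpolation=2);B=cv2.resize(t[0][170:290,180:260],None,fx=5,fy=5,interpolation=2)
cv2.imwrite("pics/crop6.png",np.hstack([A,B])[:,:,::-1])
E
```

```text
t 13.07 tcp [0.5809 0.1823 0.4977] yaw -173.64 need [-0.001  0.005  0.023] F [-0.5  0.1 -2.5] w 0.0167
```

View pics/crop6.png

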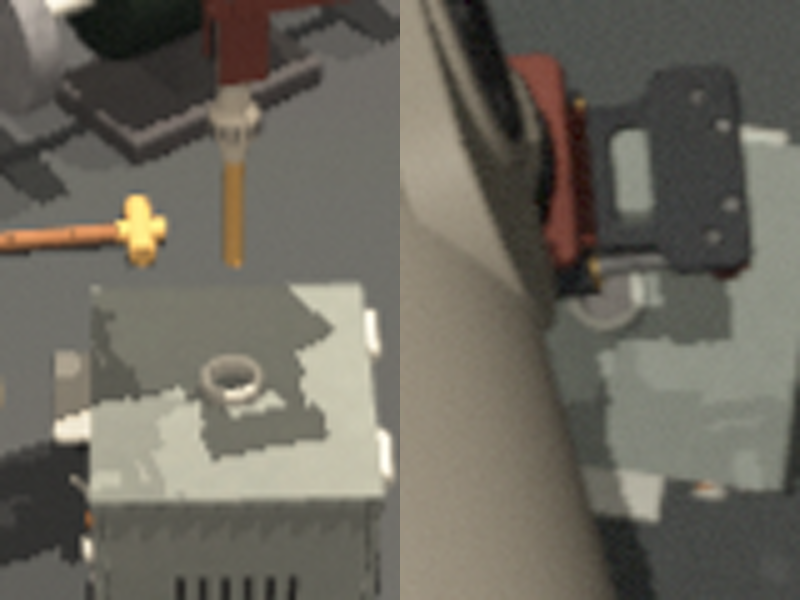

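The side crop shows the collar mouth centred at about (232,374) and the tube hanging straight with its tip at about (233.5,266). I now compute the offset.

Run:
```python
from h import *
S=load("side4");T=load("top2")
f=lambda x,y:((x+.5)/5-.5+280,(y+.5)/5-.5+125)
print("port side",onz(S,f(232,374),.118).round(4))
m=f(232,374); x,e=tri([ray(S,m),ray(T,(221-.1,228.2))]);print("tri",x.round(4),np.round(e,4))
img=S[0].astype(int)
# brass tube axis rows
for v in range(158,179,3):
    row=img[v,320:335]; b=(row[:,0]-row[:,2]>45); u=np.where(b)[0]; print(v,(320+u.mean()) if len(u) else None,len(u))
for z in(.2,.265): print("pred",proj(S,(.5809,.1823,z)).round(2))
```

```text
port side [0.5809 0.1888 0.118 ]
tri [0.5798 0.1829 0.1232] [0.0002 0.0002]
158 326.5 4
161 326.5 4
164 326.5 4
167 326.5 4
170 326.5 4
173 326.5 4
176 326.5 4
pred [326.49 176.63]
pred [326.6  155.72]
```

Emit:
{"fn": "servo_tool", "kwargs": {
  "targets": [
    [-1, 0.003, 0.008, 0.04, 0],
    [-1, 0, 0, 0.09, 0],
    [-1, 0, 0, 0.09, 0],
    [-1, 0, 0, 0.06, 0],
    [-1, 0, 0, 0.01, 0]
  ]
}}

```text
time: 13.58
tcp_pos: [0.5791, 0.184, 0.4222]
tool_rot: [[-0.994, -0.11, -0.005], [-0.11, 0.994, -0.002], [0.005, -0.002, -1.0]]
contact_force: [-0.5, 0.4, -1.6]
width: 0.0168
grasp_force: 40.0
```

Emit:
{"fn": "servo_tool", "kwargs": {
  "targets": [
    [-1, 0, 0, 0, 0],
    [-1, 0, 0, 0, 0],
    [-1, 0, 0, 0, 0]
  ]
}}

```text
time: 13.83
tcp_pos: [0.5805, 0.1851, 0.4271]
tool_rot: [[-0.994, -0.111, 0.002], [-0.111, 0.994, 0.001], [-0.002, 0.001, -1.0]]
contact_force: [0.1, -0.1, -0.6]
width: 0.017
grasp_force: 40.0
```

```bash
python3 tgt.py .580 .1845 .225
python3 - <<'E'
from h import *
a=cam("side");dump(a,"side5");t=cam("wrist");dump(t,"w5")
A=cv2.resize(a[0][175:215,306:346],None,fx=10,fy=10,interpolation=cv2.INTER_NEAREST);B=cv2.resize(t[0],(400,300))
out=np.zeros((400,800,3),np.uint8);out[:,:400]=A;out[:300,400:]=B
cv2.imwrite("pics/crop7.png",out[:,:,::-1])
p=np.array(r.state()["tcp_pos"]);print("tip z",p[2]-.298,"tip px",proj(a,(p[0],p[1],p[2]-.298)))
for y in(.1815,.1835,.1855):
    for x in (.580,):print(y,"bore centre,near,far,left,right",[proj(a,(x+dx,y+dy,.118)).round(1).tolist() for dx,dy in((0,0),(-.002,-.012),(.002,.012),(-.012,.002),(.012,-.002))])
E
```

```text
t 13.83 tcp [0.5805 0.1851 0.4271] yaw -173.62 need [ 0.003 -0.002  0.08 ] F [ 0.1 -0.1 -0.6] w 0.017
tip z 0.1289733418780316 tip px [326.02819348 197.12441696]
0.1815 bore centre,near,far,left,right [[326.1, 201.2], [326.1, 204.2], [326.1, 198.2], [321.5, 201.2], [330.6, 201.2]]
0.1835 bore centre,near,far,left,right [[326.0, 200.7], [325.9, 203.7], [326.0, 197.8], [321.4, 200.7], [330.5, 200.7]]
0.1855 bore centre,near,far,left,right [[325.8, 200.2], [325.8, 203.2], [325.9, 197.3], [321.3, 200.2], [330.4, 200.3]]
```

View pics/crop7.png

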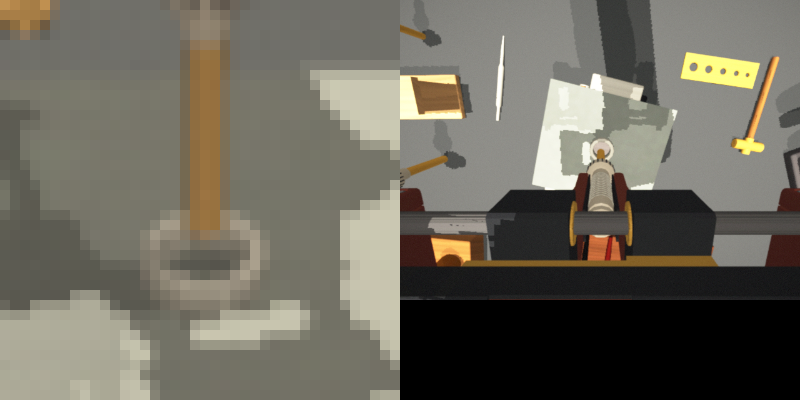

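The tube is laterally centred over the bore in the side crop: tube x is about 207 and the bore about 203. The wrist view shows the collar at about (322,240) full-size, so I use it numerically for the depth direction.

Run:
```python
from h import *
W=load("w5"); g=W[0]; print((-W[2].T@W[3]).round(3))
p=np.array([.5805,.1851,.118])
print("tip px",proj(W,p+[0,0,.011]).round(1),"port px",proj(W,p).round(1))
ang=np.linspace(0,2*np.pi,8,endpoint=False)
for R in(.012,.017): print(R,[proj(W,p+[R*np.cos(a),R*np.sin(a),0]).round(1).tolist() for a in ang])
print("gray rows 212..274 step 2, cols 296..350 step 2")
G=cv2.cvtColor(g,cv2.COLOR_RGB2GRAY)
for v in range(212,276,2): print(v,' '.join('%3d'%x for x in G[v,296:352:2]))
```

```text
[0.515 0.179 0.406]
tip px [319.5 243.2] port px [319.5 240.2]
0.012 [[318.0, 253.7], [328.2, 250.9], [333.5, 241.8], [330.6, 231.6], [321.1, 226.5], [310.7, 229.4], [305.6, 238.7], [308.6, 248.7]]
0.017 [[317.3, 259.2], [331.8, 255.2], [339.3, 242.4], [335.2, 228.0], [321.8, 220.7], [307.0, 224.9], [299.7, 238.1], [304.1, 252.2]]
gray rows 212..274 step 2, cols 296..350 step 2
212 243 244 241 180 208 238 230 218 189 122 123 123 121 122 122 125 123 123 124 120 122 145 161 162 165 163 165 161
214 172 173 168 160 157 161 146 119 121 122 120 122 123 125 122 122 122 122 119 125 156 162 160 163 159 162 161 163
216 156 159 158 159 159 161 156 145 122 122 120 125 123 124 121 121 124 122 122 122 160 162 163 160 164 162 163 159
218 160 161 162 162 159 157 155 155 144 120 122 120 123 124 125 122 125 122 123 131 157 160 163 163 163 163 164 162
220 164 162 161 156 159 158 161 158 138 117 120 123 126 127 125 122 125 121 136 160 161 165 158 164 163 163 166 166
222 162 160 160 157 158 159 150 123 118 125 145 177 173 178 176 180 157 129 123 135 162 163 164 165 165 165 165 166
224 161 162 156 156 158
[... 2292 characters left out ...]
 161
264 171 171 164 138  74 150 184 186 189 187 188 186 190 190 189 187 184 188 186 182 129 126  90 156 160 161 164 162
266 158 157 121 103 152 181 184 185 187 187 190 191 195 193 189 190 188 185 185 184 180 153  83 155 161 163 163 164
268 154 154  77 140 179 184 184 189 189 190 195 190 189 187 193 193 192 187 185 185 183 182 141 127 162 162 159 163
270 154 153  80 173 180 183 187 190 192 179 148 140 139 138 143 161 178 189 187 186 183 183 166  88 160 160 159 162
272 158 134 130 178 183 184 188 188 160 133 132 135 133 134 134 134 137 168 187 187 184 182 177 108 138 163 162 165
274 156 117 165 178 182 184 183 150 132 134 135 135 137 136 134 131 134 132 158 187 181 180 181 143 131 161 160 160
```

Relative to the tube, the port lies about 1.4 mm toward +y (tool +y), and x is aligned. I shift by that and lower slowly.

Emit:
{"fn": "servo_tool", "kwargs": {
  "targets": [
    [-1, 0, 0.006, 0, 0],
    [-1, 0, 0, 0.005, 0],
    [-1, 0, 0, 0.01, 0],
    [-1, 0, 0, 0.014, 0],
    [-1, 0, 0, 0.014, 0]
  ]
}}

```text
time: 14.35
tcp_pos: [0.5799, 0.1869, 0.4146]
tool_rot: [[-0.994, -0.112, -0.0], [-0.112, 0.994, -0.0], [0.0, -0.0, -1.0]]
contact_force: [0.1, -0.8, -1.3]
width: 0.0169
grasp_force: 40.0
```

```bash
python3 tgt.py .5805 .1865 .178
```

```text
t 14.35 tcp [0.5799 0.1869 0.4146] yaw -173.59 need [-0.002 -0.002  0.218] F [ 0.1 -0.8 -1.3] w 0.0169
```

Emit:
{"fn": "servo_tool", "kwargs": {
  "targets": [
    [-1, -0.002, -0.001, 0.014, 0],
    [-1, 0, 0, 0.016, 0],
    [-1, 0, 0, 0.016, 0],
    [-1, 0, 0, 0.016, 0],
    [-1, 0, 0, 0.016, 0]
  ]
}}

```text
time: 14.77
tcp_pos: [0.5804, 0.1867, 0.395]
tool_rot: [[-0.994, -0.112, -0.0], [-0.112, 0.994, -0.0], [0.0, -0.0, -1.0]]
contact_force: [-0.7, -0.3, -1.1]
width: 0.0169
grasp_force: 40.0
```

Emit:
{"fn": "servo_tool", "kwargs": {
  "targets": [
    [-1, 0, 0, 0.016, 0],
    [-1, 0, 0, 0.016, 0],
    [-1, 0, 0, 0.016, 0],
    [-1, 0, 0, 0.016, 0],
    [-1, 0, 0, 0.016, 0]
  ]
}}

```text
time: 15.18
tcp_pos: [0.5805, 0.1867, 0.3751]
tool_rot: [[-0.994, -0.112, -0.0], [-0.112, 0.994, 0.0], [0.0, 0.0, -1.0]]
contact_force: [0.4, -0.4, -2.0]
width: 0.0169
grasp_force: 40.0
```

Emit:
{"fn": "servo_tool", "kwargs": {
  "targets": [
    [-1, 0, 0, 0.016, 0],
    [-1, 0, 0, 0.016, 0],
    [-1, 0, 0, 0.014, 0],
    [-1, 0, 0, 0.008, 0],
    [-1, 0, 0, 0.004, 0]
  ]
}}

```text
time: 15.6
tcp_pos: [0.5804, 0.1867, 0.3606]
tool_rot: [[-0.994, -0.112, -0.0], [-0.112, 0.994, -0.0], [0.0, -0.0, -1.0]]
contact_force: [0.6, 0.2, -1.4]
width: 0.0168
grasp_force: 40.0
```

Emit:
{"fn": "servo_tool", "kwargs": {
  "targets": [
    [-1, 0, 0, 0, 0],
    [-1, 0, 0, 0, 0],
    [-1, 0, 0, 0, 0],
    [-1, 0, 0, 0, 0],
    [-1, 0, 0, 0, 0]
  ]
}}

```text
time: 16.02
tcp_pos: [0.5805, 0.1867, 0.3612]
tool_rot: [[-0.994, -0.112, 0.0], [-0.112, 0.994, 0.0], [-0.0, 0.0, -1.0]]
contact_force: [0.6, -0.3, -1.5]
width: 0.0165
grasp_force: 40.0
```

```bash
python3 tgt.py .5805 .1865 .178
python3 - <<'E'
from h import *
W=cam("wrist"); S=cam("side"); p=np.array(r.state()["tcp_pos"])
print("mouth px",proj(W,[p[0],p[1],.118]).round(1))
G=cv2.cvtColor(W[0],cv2.COLOR_RGB2GRAY); u,v=proj(W,[p[0],p[1],.118]).astype(int)
for y in range(v-24,v+25,2): print(y,' '.join('%3d'%x for x in G[y,u-28:u+29:2]), end="\n" )
print("cols from",u-28)
u,v=proj(S,[p[0],p[1],.118]).round().astype(int); print("side",u,v)
for y in range(v-8,v+7): print(y,' '.join('%3d/%3d'%(x[0],x[2]) for x in S[0][y,u-8:u+9]))
E
```

```text
t 16.02 tcp [0.5805 0.1867 0.3612] yaw -173.59 need [ 0.    -0.001  0.005] F [ 0.6 -0.3 -1.5] w 0.0165
mouth px [319.5 262.8]
238 119 120 118 119 117 118 118 121 120 121 121 126 131 133 135 134 133 133 132 126 125 121 123 121 119 120 121 120 123
240 118 121 115 119 115 115 119 120 123 126 132 162 188 192 195 193 193 197 189 151 126 125 122 118 123 121 121 127 122
242 118 120 115 119 121 121 119 120 135 157 189 198 197 190 191 190 193 194 195 193 180 147 128 121 123 122 122 125 120
244 121 120 119 116 116 121 121 155 183 186 190 191 181 177 174 178 180 178 180 186 186 188 179 140 123 119 120 123 124
246 129 130 128 126 123 119 147 186 184 180 181 180 148 125 124 125 125 130 161 175 181 186 189 180 133 121 126 128 134
248 161 161 162 159 121 141 179 187 181 177 182 198 142 114 115 119 117 113 156 190 172 177 182 187 172 120 141 163 161
250 161 160 164 146 130 177 185 179 173 175 193 194 126 116 117 117 115 115 155 202 199 174 180 183 185 156 141 164 164
252 166 165 162 151 172 180 185 173 182 194 196 191 127 111 116 121 111 112 146 204 206 204 179 180 181 184 155 157 163
254 161 163 16
[... 3452 characters left out ...]

202  91/ 81  91/ 82 113/ 94 128/107 128/107 113/ 97 119/ 82 141/ 70 146/ 69 147/ 82 122/ 97 151/126 170/141 148/123 116/ 99 115/101 116/102
203  92/ 81  91/ 81 102/ 88 119/100 127/106 129/108 134/108 142/105 162/121 165/127 157/131 152/126 146/121 126/104 114/ 98 116/102 118/104
204  89/ 79  92/ 83  94/ 83 110/ 93 123/103 130/107 134/111 136/113 149/123 149/124 146/122 135/112 128/106 118/100 116/101 117/104 117/103
205  90/ 79  91/ 80  90/ 79  96/ 84 109/ 93 119/100 130/108 129/108 131/109 130/109 129/107 118/100 112/ 95 113/ 99 118/103 117/102 118/102
206  89/ 79  90/ 80  90/ 80  88/ 78  93/ 81  99/ 86 104/ 90 111/ 95 123/105 124/106 120/103 114/ 99 111/ 97 115/101 117/103 118/103 116/102
```

```bash
python3 -c "
from h import *
print(r.close_job())"
```

```text
the job is handed in; nothing more can be done
None
```

I shut the lid fully and hung the vise's tube centred and upright through the port, about 56 mm of its 65 mm below the mouth, with the jaws about 9 mm above the collar; I handed the job in at about 16 s with the vise still gripped.

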